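# Make up a pivot set in the kitting tray

### The arm

A 6-joint arm with a two-finger parallel gripper is mounted at the origin on the work surface; the furniture and walls round the work are solid. World frame = base frame: x ahead of the robot, y to its left, z up, the work surface at z = 0. Lengths are in m, angles in rad, forces in N, time in s.
With the tool pointing down it reaches from about 0.425 to 0.925 m from the base axis. Payload 12.5 kg.
Tool frame: the origin (TCP) lies midway between the tips of the shut fingers; the grasp point (between the pads) lies 19 mm behind it; z points along the fingers, y is the line along which they close (so a half turn about z gives the same grasp; the last joint's range is limited). The gripper opens to 85 mm and grips with 20 to 120 N. Pads are 22 mm wide; open, the fingers measure 114 mm over their backs; the gripper's body (76 mm by 85 mm) begins 54 mm behind the grasp point. The pads swing forward as they close: fully open they stand 13 mm farther back than shut.
Start: joints at [0.655, 0.491, 1.559, -0, 1.092, -0.106], TCP at [0.453, 0.431, 0.231] pointing down, gripper open.
Joint ranges: [-3.1, 3.1], [-0.84, 2.19], [0.05, 2.79], [-1.13, 4.28], [0.06, 2.93], [-2.69, 2.69]. Speed limits (rad/s): [2.22, 2.22, 2.79, 3.14, 3.14, 3.14].

### API

Orientations are given as a unit quaternion [w, x, y, z].
In Python, from station import * gives the robot as it stands. The module is installed in compiled form; this text tells all that it offers.
- The arm moves only by the tool arm_command, never from a script. Its argument "steps" is a list of rows, each a list of 7 numbers: the shift along the tool's x, y, z as a fraction of full scale, then the turn, a rotation vector about the tool's x, y, z as a fraction of full scale, then the gripper command: -1 is fully open, 1 is shut, values between are in proportion. In form: [[x, y, z, rx, ry, rz, hand], ...]. A call has 1 to 12 rows; each row is the pose to reach, as a shift and turn from the pose commanded when the call began, along the tool's axes at that moment, turning the shorter way round; what a row does not reach only later rows make up. Full scale, the value 1, is 500 mm for a shift and 180 degrees for a turn. A row lasts 1/10 s, in which the tool goes at most 50 mm and 8.59 degrees, less where a joint would pass 70% of its speed; a pose out of reach is approached as far as the arm can. A call with a number of a shift or a turn outside -1 to 1 is refused whole. A call with a gripper value outside its range is refused whole. The fingers move at their own pace and stop on an object; "squeeze" is the grip in N (left out, the last holds). Time passes only in rows, so rows that repeat a pose let the fingers close. It gives the time, the measured TCP pose, the force, the opening and the grip force at its end, in the units of the state.
- get_state(): the state, without advancing time (a new reading comes with each control period).
- snapshot(name): name is "side" or "top"; returns a dict with "img" (420x560x3 uint8, red, green, blue), "depth" (420x560 float32, m along the optical axis (not along the pixel's ray), 0 where there is no reading), "K" (3x3 intrinsics, pixels), "distortion" ([k1, k2, p1, p2, k3] as OpenCV has them; the pictures are not rectified), "rvec" (rotation vector, rad) and "tvec" (3), from world to camera coordinates, as OpenCV has them. Camera axes: x right, y down, z forward; pixel columns grow to the right and rows downward; lengths in m; the calibration is good to about 2 mm. A picture is of the moment at which its call begins.
- sign_off(): hands the job in; it is judged then, once.
The state is a dict: "time": time; "joint_positions": joint angles; "qvel": joint speeds; "joint_torque": joint torques, N m; "eef_pos": TCP position; "tcp_rot": TCP orientation; "wrist_force": force on the tool from outside, world axes, zero at the start; "wrist_torque": the same for the moment, N m; "width": finger opening in m; "gripper_force": force on a finger pad.
Only numpy, scipy, OpenCV 4.12 (cv2) and the standard library are available. Lean on these libraries where they do the work, as an engineer would, in place of code of your own. Each camera call takes 0.05 s, during which the arm holds its last target. There are 200 camera calls.

### The job

Make up one pivot set for the welder in the kitting tray: put the tall bush, the spacer ring, the tee bracket and the hex bolt each into the nest cut for it (large, medium and small round nests for bush, ring and bolt, the rectangular one for the bracket), upright and fully down on the nest's bottom, the bolt standing on its head; lower the parts in, do not drop them. The short bush and the flanged nut belong to another job: leave them standing where they are.

Things in the scene. Friction and masses are not known exactly. Their poses are not given: they have to be found in the camera images.
- bush_mid (a point): Loose, standing upright on the bench (z = 0); the point is its centre, half-way up; z up along its axis. The tall bush: a turned rusty-brown steel tube with a thick wall, 53 mm outside diameter, 48 mm tall, about 0.28 kg. Belongs in the large round nest.
- ring_mid (a point): Loose, standing upright on the bench (z = 0); the point is its centre, half-way up; z up along its axis. The spacer ring: a plain bright ring, 42 mm outside diameter, 16 mm tall, about 0.12 kg. Belongs in the medium round nest.
- bolt_mid (a point): Loose, standing upright on the bench (z = 0); the point is its centre, half-way up; z up along its axis. The hex bolt, standing on its head, thread up: 38 mm tall, head 19 x 22 mm, thread about 12 mm thick, about 0.05 kg. Belongs in the small round nest, still on its head.
- tee_mid (a point): Loose, base down on the bench (z = 0): welded tee bracket, dark steel, 0.30 kg. Base 50 (its x) x 70 (its y) x 6 mm; one upright web across the middle, 42 mm long (along x), 6 mm thick, up to 40 mm above the bottom; grip the web's two ends, 42 mm apart. The point is its centre, 20 mm above the bottom; z up; half a turn makes no difference. Belongs in the rectangular nest.
- short_bush_mid (a point): Loose, standing upright on the bench (z = 0); the point is its centre, half-way up; z up along its axis. The short bush, a look-alike that stays where it is: same brown tube as the tall bush, 53 mm outside diameter, but only 24 mm tall.
- flange_nut_mid (a point): Loose, standing upright on the bench (z = 0); the point is its centre, half-way up; z up along its axis. The flanged nut, a look-alike that stays where it is: dark nut with a round flange 46 mm across at the bottom and a narrower collar on top, 22 mm tall.
- nest_bush_floor (a point): The large round nest, for the tall bush: recess 69 mm across, 6 mm deep, rubber bottom, in a grey insert 88 x 84 mm. The point is the centre of its bottom, 10 mm above the bench and 6 mm below its rim; x along the tray (the 88 mm side), y across, z up. Four inserts lie end to end at 89 mm pitch, in any order, in a fixed aluminium tray (361 x 90 mm, rim 18 mm high) along the bench's right edge.
- nest_ring_floor (a point): The medium round nest, for the spacer ring: recess 58 mm across, 6 mm deep, rubber bottom, in a grey insert 88 x 84 mm. The point is the centre of its bottom, 10 mm above the bench and 6 mm below its rim; x along the tray (the 88 mm side), y across, z up. One of the tray's four inserts. A closed tool box, 163 mm high, stands between the tray and the left part of the bench.
- nest_bolt_floor (a point): The small round nest, for the bolt: recess 38 mm across, 6 mm deep, rubber bottom, in a grey insert 88 x 84 mm. The point is the centre of its bottom, 10 mm above the bench and 6 mm below its rim; x along the tray (the 88 mm side), y across, z up. One of the tray's four inserts.
- nest_tee_floor (a point): The rectangular nest, for the tee bracket, whose 70 mm side lies along the tray: recess 82 mm along x, 66 mm along y, 6 mm deep, rubber bottom, in a grey insert 88 x 84 mm. The point is the centre of its bottom, 10 mm above the bench and 6 mm below its rim; x along the tray (the 88 mm side), y across, z up. One of the tray's four inserts.
There are look-alikes about, which are no part of the job. What is shaped like the part that bears bush_mid but orange is not meant.

How it is judged:
At the end, for the whole second after the job is handed in: The tall bush, spacer ring, hex bolt and tee bracket each rest on the bottom of their own nest (centre within 13 mm of the nest's centre, height right to 3 mm, upright to 0.1 rad), released and at rest; the short bush and the flanged nut still stand within 2 cm of where they were at the start (horizontal distance between bush_mid and nest_bush_floor below 0.013 m and z of bush_mid in the frame of nest_bush_floor between 0.021 and 0.027 m and angle between each of bush_mid, ring_mid, bolt_mid, tee_mid, short_bush_mid, flange_nut_mid's own z axis and vertical below 0.1 rad and linear speed of each of bush, ring, bolt, tee below 0.02 m/s and horizontal distance between ring_mid and nest_ring_floor below 0.013 m and z of ring_mid in the frame of nest_ring_floor between 0.005 and 0.011 m and horizontal distance between bolt_mid and nest_bolt_floor below 0.013 m and z of bolt_mid in the frame of nest_bolt_floor between 0.016 and 0.022 m and horizontal distance between tee_mid and nest_tee_floor below 0.013 m and z of tee_mid in the frame of nest_tee_floor between 0.017 and 0.023 m and distance of each of short_bush_mid, flange_nut_mid from where it was at the start of the episode below 0.02 m); the robot touches nothing.
It fails at once if a part is dropped into its nest: it comes down over it, within 5 cm of the bottom, faster than 0.7 m/s (a fall of more than 25 mm) ((horizontal distance between bush_mid and nest_bush_floor below 0.04 m and z of bush_mid in the frame of nest_bush_floor below 0.074 m and linear speed of bush above 0.7 m/s) or (horizontal distance between ring_mid and nest_ring_floor below 0.04 m and z of ring_mid in the frame of nest_ring_floor below 0.058 m and linear speed of ring above 0.7 m/s) or (horizontal distance between bolt_mid and nest_bolt_floor below 0.04 m and z of bolt_mid in the frame of nest_bolt_floor below 0.069 m and linear speed of bolt above 0.7 m/s) or (horizontal distance between tee_mid and nest_tee_floor below 0.04 m and z of tee_mid in the frame of nest_tee_floor below 0.07 m and linear speed of tee above 0.7 m/s)).
It fails at once if the short bush is moved more than 2 cm from where it stood (distance of short_bush_mid from where it was at the start of the episode above 0.02 m).
It fails at once if the flanged nut is moved more than 2 cm from where it stood (distance of flange_nut_mid from where it was at the start of the episode above 0.02 m).
It also fails if it takes over 136 s, if anything falls off the work surface, if the arm or the gripper's body presses on something with over 40 N, if the wrist force passes 120 N, or if a joint passes its speed limit or range.

## Working session

There is one attempt and no reset: what is moved stays moved. The work goes in short steps, Python scripts to look and compute and a tool call to move; the robot and the scene stay as the last step left them, time stands still between calls to the robot, and variables do not carry over. Pictures are saved under pics/ and viewed, at most 14 in all, crops included, and the job is handed in when it is done.

Besides the shell and the picture viewer there is one more tool, called after "Request:" as name(argument=value, ...), one argument or row to a line, values as JSON. arm_command: Moves the arm, as the interface text tells. Shift numbers are shares of 500 mm and turn numbers shares of 180 degrees, none past 1 either way. Its arguments: {"type":"object","properties":{"steps":{"type":"array"},"squeeze":{"type":"number"}},"required":["steps"]}

```bash
mkdir -p pics; python3 - <<'E'
from station import *
import cv2,numpy as np
for n in("top","side"):
    s=snapshot(n); cv2.imwrite(f"pics/{n}0.png",s["img"][:,:,::-1]); np.savez(f"{n}0.npz",**s)
    R=cv2.Rodrigues(np.array(s["rvec"]))[0]; print(n,s["K"],s["distortion"],-R.T@np.array(s["tvec"]),R)
print(get_state())
E
```

```text
top [[382.24599653   0.         280.6403175 ]
 [  0.         382.24599653 206.35629352]
 [  0.           0.           1.        ]] [-0.09524672  0.          0.          0.          0.        ] [0.36289589 0.10404338 1.10705249] [[-0.01347564 -0.99950329  0.02848809]
 [-0.99072939  0.00949478 -0.13551796]
 [ 0.13518016 -0.03005018 -0.99036524]]
side [[461.36975971   0.         286.2355619 ]
 [  0.         461.36975971 215.01871417]
 [  0.           0.           1.        ]] [-0.02496967  0.          0.          0.          0.        ] [1.00100457 0.18021549 0.95476479] [[-0.14563307  0.989308   -0.00779082]
 [ 0.86379197  0.12330908 -0.48852666]
 [-0.48234266 -0.07787529 -0.87251418]]
{'time': 0.1, 'joint_positions': array([ 6.55415786e-01,  4.91506929e-01,  1.55936113e+00,  3.08793072e-06,
        1.09167855e+00, -1.05581486e-01]), 'qvel': array([-0.00126131, -0.00277673, -0.00228189, -0.00012491,  0.00176886,
        0.00145398]), 'joint_torque': array([ 3.18324557e-03, -6.19450164e+01, -2.62024301e+01, -9.00054874e-05,
        2.91293203e-03, -2.74895221e-06]), 'eef_pos': array([0.45242575, 0.43094289, 0.23079085]), 'tcp_rot': array([-2.34243177e-04,  3.93927024e-01,  9.19141595e-01, -4.15495064e-04]), 'wrist_force': array([-1.04671383, -0.36049043,  0.30205643]), 'wrist_torque': array([ 0.01362551, -0.01425458,  0.04472964]), 'gripper_force': 0.0, 'width': 0.08511691000049387}
```

View pics/top0.png

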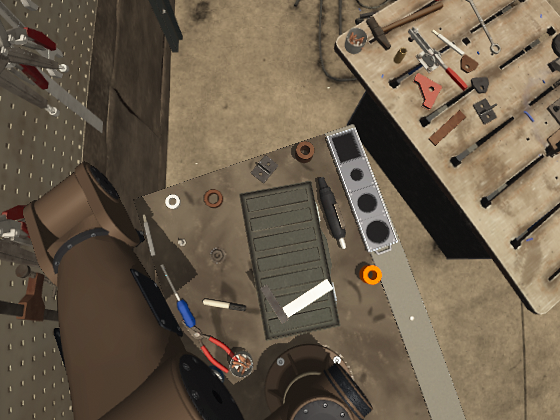

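View pics/side0.png

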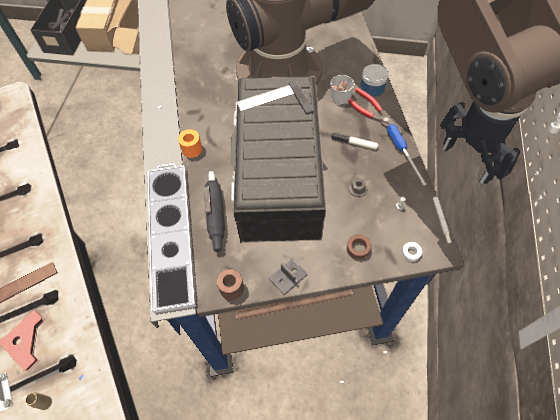

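Top view, candidates:
- Brown tubes at (304,151) and (213,199), one tall and one short. The orange one at (371,274) is not meant.
- Bright ring at (172,201).
- Small bright bolt at (182,242) and flanged nut at (217,255).
- Tee bracket at (263,168).
- Nests, far to near: rectangular (345,147), small (357,174), medium (367,203), large (376,232).

The side view shows the same parts at: tall bush (230,281), short bush (359,246), ring (411,252), bolt (402,204), tee (290,276), nut (358,186). Next I measure them using depth.

```bash
cat > h.py <<'E'
import cv2,numpy as np
def cam(s):
    R=cv2.Rodrigues(np.array(s["rvec"],float))[0]; t=np.array(s["tvec"],float).ravel()
    return np.array(s["K"]),np.array(s["distortion"]),R,t
def onplane(s,uv,z):
    K,d,R,t=cam(s); p=cv2.undistortPoints(np.array(uv,float).reshape(-1,1,2),K,d)[:,0]
    r=np.c_[p,np.ones(len(p))]@R; c=-R.T@t
    return c+r*((z-c[2])/r[:,2])[:,None]
def cloud(s):
    K,d,R,t=cam(s); h,w=s["depth"].shape
    uv=np.stack(np.meshgrid(np.arange(w),np.arange(h)),-1).reshape(-1,1,2).astype(float)
    p=cv2.undistortPoints(uv,K,d)[:,0]; D=s["depth"].reshape(-1,1)
    return ((np.c_[p,np.ones(len(p))]*D-t)@R).reshape(h,w,3)
def proj(s,P):
    K,d,R,t=cam(s); return cv2.projectPoints(np.array(P,float).reshape(-1,1,3),np.array(s["rvec"],float),t,K,d)[0][:,0]
E
python3 - <<'E'
from h import *
import numpy as np
T=np.load("top0.npz");S=np.load("side0.npz")
objs=dict(bush=((304,151),(230,281)),short=((213,199),(359,246)),ring=((172,201),(411,252)),bolt=((182,242),(402,204)),tee=((263,168),(290,276)),nut=((217,255),(358,186)),orange=((371,274),(190,143)))
for n,(a,b) in objs.items():
    for s,(u,v),nm in((T,a,"top"),(S,b,"side")):
        W=cloud(s); r=26; w=W[v-r:v+r,u-r:u+r]; ok=(s["depth"][v-r:v+r,u-r:u+r]>0)&(w[...,2]>.008)
        nl,lab,st,ce=cv2.connectedComponentsWithStats(ok.astype(np.uint8))
        k=min(range(1,nl),key=lambda k:np.hypot(*(ce[k]-r))-0.05*st[k,4])
        q=w[lab==k]; zt=np.percentile(q[:,2],95); q2=q[q[:,2]>zt-.006]
        (cx,cy),rr=cv2.minEnclosingCircle(q2[:,:2].astype(np.float32))
        print(n,nm,len(q),"ztop %.4f"%zt,"mid",np.round((q2[:,:2].min(0)+q2[:,:2].max(0))/2,4),"ext",np.round(np.ptp(q2[:,:2],axis=0),3),"circ %.4f %.4f r%.4f"%(cx,cy,rr))
# tray nests: dark blobs
for s,nm,box in((T,"top",(325,125,405,255)),(S,"side",(145,160,205,320))):
    x0,y0,x1,y1=box; g=s["img"][y0:y1,x0:x1].mean(2)
    nl,lab,st,ce=cv2.connectedComponentsWithStats((g<75).astype(np.uint8))
    for k in range(1,nl):
        if st[k,4]>60: 
            m=(lab==k).astype(np.uint8); c=max(cv2.findContours(m,0,1)[0],key=cv2.contourArea)[:,0]+[x0,y0]
            P=onplane(s,c,.013)[:,:2].astype(np.float32)
            print(nm,st[k],np.round(ce[k]+[x0,y0],1),"rim",cv2.minEnclosingCircle(P),cv2.minAreaRect(P))
E
```

```text
bush top 294 ztop 0.0506 mid [0.6714 0.0011] ext [0.053 0.05 ] circ 0.6708 0.0009 r0.0270
bush side 599 ztop 0.0506 mid [0.6709 0.0036] ext [0.053 0.053] circ 0.6705 0.0032 r0.0273
short top 196 ztop 0.0267 mid [0.5373 0.2661] ext [0.052 0.05 ] circ 0.5374 0.2666 r0.0266
short side 337 ztop 0.0268 mid [0.5392 0.2698] ext [0.051 0.051] circ 0.5389 0.2703 r0.0266
ring top 141 ztop 0.0189 mid [0.5307 0.3845] ext [0.042 0.042] circ 0.5300 0.3844 r0.0216
ring side 220 ztop 0.0198 mid [0.532  0.3865] ext [0.042 0.038] circ 0.5318 0.3881 r0.0216
bolt top 28 ztop 0.0397 mid [0.4112 0.3556] ext [0.011 0.009] circ 0.4112 0.3551 r0.0059
bolt side 61 ztop 0.0387 mid [0.4138 0.3601] ext [0.012 0.012] circ 0.4144 0.3601 r0.0060
tee top 75 ztop 0.0425 mid [0.6265 0.1177] ext [0.026 0.028] circ 0.6267 0.1177 r0.0192
tee side 145 ztop 0.0420 mid [0.6272 0.1217] ext [0.028 0.033] circ 0.6272 0.1217 r0.0206
nut top 81 ztop 0.0247 mid [0.3746 0.2537] ext [0.028 0.031] circ 0.3739 0.2543 r0.0164
nut side 143 ztop 0.0237 mid [0.3772 0.2569] ext [0.034 0.031] circ 0.3772 0.2570 r0.0174
orange top 302 ztop 
[... 2098 characters left out ...]
0.04931718111038208), 14.873614311218262)
side [ 19  85  14  12 134] [170.2 250.3] rim ((0.6067211031913757, -0.14930091798305511), 0.01580013334751129) ((0.6077448129653931, -0.14882656931877136), (0.027227139100432396, 0.030382728204131126), 8.244898796081543)
side [ 13 109  30  37 920] [172.  287.4] rim ((0.6921284198760986, -0.12143603712320328), 0.0468062087893486) ((0.6910812258720398, -0.12220083922147751), (0.07671672105789185, 0.06093107908964157), 18.32200050354004)
side [ 23 150  37  10 142] [191.6 317. ] rim ((0.7525961995124817, -0.07510268688201904), 0.037926189601421356) ((0.7462531924247742, -0.0760376900434494), (0.019330661743879318, 0.07537195086479187), 8.385637283325195)
```

```bash
python3 - <<'E'
import cv2,numpy as np
T=np.load("top0.npz")["img"][:,:,::-1];S=np.load("side0.npz")["img"][:,:,::-1]
a=cv2.resize(T[120:270,150:410],None,fx=3,fy=3,interpolation=3)
cv2.imwrite("pics/c1.png",a)
b=cv2.resize(S[150:320,140:440],None,fx=2.6,fy=2.6,interpolation=3); cv2.imwrite("pics/c2.png",b)
E
```

```text
(no output)
```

View pics/c2.png

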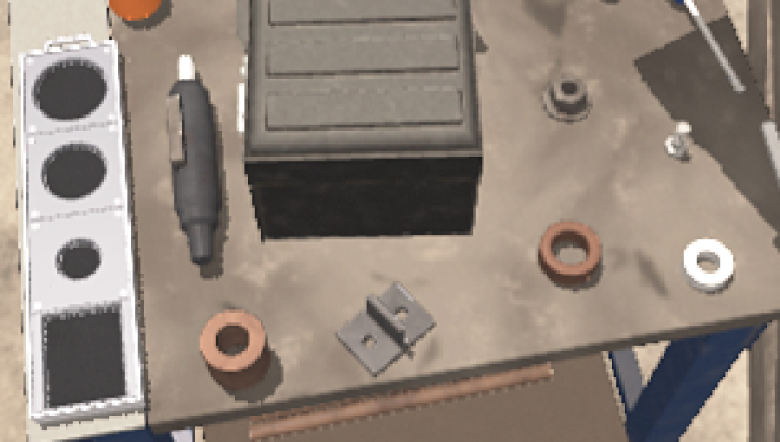

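View pics/c1.png

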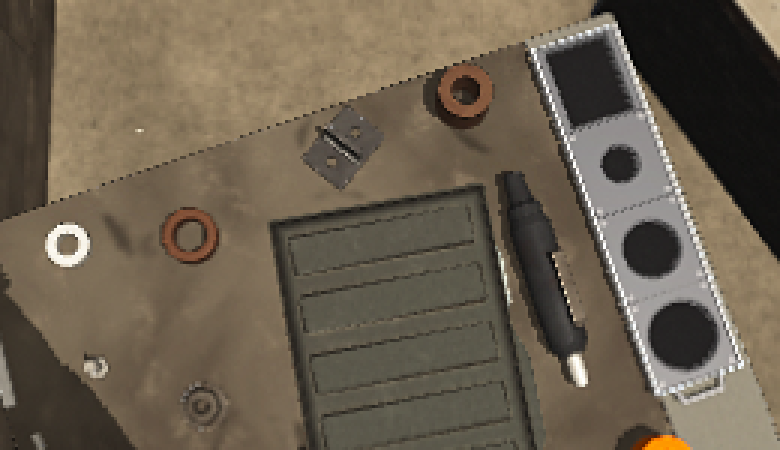

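The side crop (2.6x) confirms the choice: the left brown tube (235,345) is tall, with its top at 50 mm by depth, and the other one (570,252) is short at 27 mm. The ring is at (708,265), the bolt at (679,142), and the tee is at (387,327) with its web running diagonally. The top crop (3x) agrees, with the web from (318,128) to (360,162).

```bash
cat > go.py <<'E'
# usage: go.py x,y,z[,psi] ... -> rows relative to the present pose (fractions); psi = closing-line angle, deg
import sys,numpy as np
from station import get_state
from scipy.spatial.transform import Rotation as Ro
s=get_state(); q=s["tcp_rot"]; R=Ro.from_quat(q[[1,2,3,0]]); M=R.as_matrix(); p=s["eef_pos"]
psi=np.degrees(np.arctan2(M[1,1],M[0,1]))
print("t %.1f pos %s psi %.2f tilt %.2f w %.4f F %s j6 %.2f"%(s["time"],np.round(p,4),psi,np.degrees(np.arccos(-M[2,2])),s["width"],np.round(s["wrist_force"],1),s["joint_positions"][5]))
for a in sys.argv[1:]:
    v=[float(k) for k in a.split(",")]; d=M.T@(np.array(v[:3])-p)/.5
    r=0.
    if len(v)>3: r=-((v[3]-psi+90)%180-90)/180
    print(a,np.round(d,4),"rz %.4f"%r)
E
python3 - <<'E'
from h import *
T=np.load("top0.npz");S=np.load("side0.npz")
for s,(u,v) in((T,(263,168)),(S,(290,276))):
    W=cloud(s)[v-26:v+26,u-26:u+26].reshape(-1,3); q=W[(W[:,2]>.025)&(W[:,2]<.05)&(np.hypot(W[:,0]-.627,W[:,1]-.12)<.045)]
    vx,vy,x0,y0=cv2.fitLine(q[:,:2].astype(np.float32),cv2.DIST_HUBER,0,.01,.01).ravel(); t=(q[:,:2]-[x0,y0])@[vx,vy]
    m=(t.min()+t.max())/2; print("web",np.degrees(np.arctan2(vy,vx)),"len",np.ptp(t),"mid",x0+m*vx,y0+m*vy)
    b=W[(W[:,2]>.004)&(W[:,2]<.012)&(np.hypot(W[:,0]-.627,W[:,1]-.12)<.055)]; print("base",cv2.minAreaRect(b[:,:2].astype(np.float32)))
E
python3 go.py .531,.386,.15 .531,.386,.03 .531,.386,.004
```

```text
web 50.61149 len 0.04235366798425008 mid 0.6247825451304836 0.11858428775033342
base ((0.6206833124160767, 0.1179579496383667), (0.0884808897972107, 0.10617922991514206), 15.01230525970459)
web 52.217087 len 0.0408641146644942 mid 0.6283378385694103 0.12082122279455354
base ((0.6282169222831726, 0.12251069396734238), (0.09310304373502731, 0.08923329412937164), 55.74508285522461)
t 0.1 pos [0.4524 0.4309 0.2308] psi 43.60 tilt 0.05 w 0.0851 F [-1.  -0.4  0.3] j6 -0.11
.531,.386,.15 [-0.1735  0.052   0.1615] rz 0.0000
.531,.386,.03 [-0.1735  0.0522  0.4015] rz 0.0000
.531,.386,.004 [-0.1735  0.0522  0.4535] rz 0.0000
```

Request:
arm_command(
  steps=[
    [-0.087,0.026,0.0,0,0,0,-1],
    [-0.1735,0.052,0.08,0,0,0,-1],
    [-0.1735,0.052,0.16,0,0,0,-1],
    [-0.1735,0.052,0.24,0,0,0,-1],
    [-0.1735,0.052,0.32,0,0,0,-1],
    [-0.1735,0.052,0.38,0,0,0,-1],
    [-0.1735,0.052,0.41,0,0,0,-1],
    [-0.1735,0.052,0.43,0,0,0,-1],
    [-0.1735,0.052,0.43,0,0,0,-1],
  ],
  squeeze=50,
)

```text
time: 1.0
eef_pos: [0.5312, 0.3862, 0.0159]
tcp_rot: [-0.0, 0.394, 0.919, -0.0]
wrist_force: [-1.0, -0.8, -0.1]
width: 0.0853
gripper_force: 0.0
```

```bash
python3 go.py .531,.386,.005 ; python3 - <<'E'
from station import *
from h import *
s=snapshot("side"); cv2.imwrite("pics/r1.png",cv2.resize(s["img"][180:320,340:480,::-1],None,fx=4,fy=4,interpolation=3))
print(proj(s,[[.531,.386,.008]]))
E
```

```text
t 1.0 pos [0.5312 0.3862 0.0159] psi 43.61 tilt 0.04 w 0.0853 F [-1.  -0.8 -0.1] j6 -0.23
.531,.386,.005 [-0.     -0.0004  0.0217] rz 0.0000
[[410.33257813 251.39782376]]
```

View pics/r1.png

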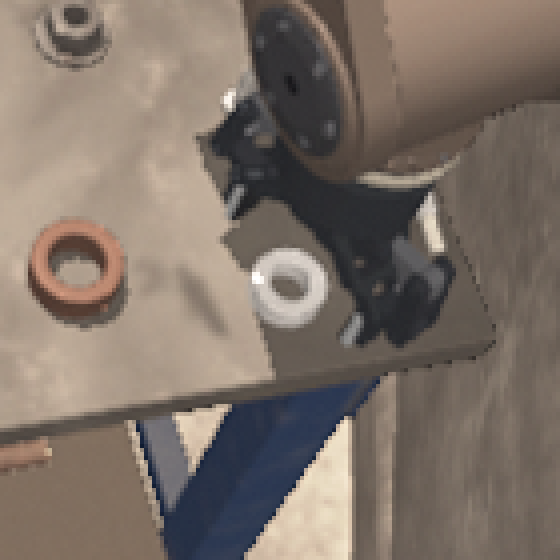

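The crop shows the ring (289,288) centred between the finger tips at (237,200) and (352,330). Next I lower and close.

Request:
arm_command(
  steps=[
    [0,0,0.011,0,0,0,-1],
    [0,0,0.022,0,0,0,-1],
    [0,0,0.022,0,0,0,0.2],
    [0,0,0.022,0,0,0,0.4],
    [0,0,0.022,0,0,0,0.4],
    [0,0,0.022,0,0,0,0.4],
    [0,0,0.022,0,0,0,0.4],
    [0,0,0.022,0,0,0,0.4],
    [0,0,0.022,0,0,0,0.4],
    [0,0,0.022,0,0,0,0.4],
  ],
)

```text
time: 2.05
eef_pos: [0.5314, 0.3863, 0.006]
tcp_rot: [0.0, 0.394, 0.919, 0.0]
wrist_force: [-1.8, 0.2, 6.4]
width: 0.04
gripper_force: 49.8
```

```bash
python3 go.py .521,-.180,.27,18.2  .521,-.180,.04 .521,-.180,.0155
```

```text
t 2.0 pos [0.5314 0.3863 0.006 ] psi 43.60 tilt 0.04 w 0.0400 F [-1.8  0.2  6.4] j6 -0.23
.521,-.180,.27,18.2 [-0.8058 -0.7958 -0.5284] rz 0.1411
.521,-.180,.04 [-0.8058 -0.7961 -0.0684] rz 0.0000
.521,-.180,.0155 [-0.8058 -0.7962 -0.0194] rz 0.0000
```

Request:
arm_command(
  steps=[
    [0,0,-0.02,0,0,0,0.4],
    [0,0,-0.06,0,0,0,0.4],
    [0,0,-0.1,0,0,0,0.4],
    [0,0,-0.1,0,0,0,0.4],
  ],
)

```text
time: 2.45
eef_pos: [0.5324, 0.3869, 0.0583]
tcp_rot: [0.001, 0.394, 0.919, 0.002]
wrist_force: [0.9, 0.6, -1.6]
width: 0.0394
gripper_force: 50.5
```

```bash
python3 go.py .521,-.180,.27; python3 - <<'E'
from station import *
from h import *
s=snapshot("side"); cv2.imwrite("pics/r2.png",cv2.resize(s["img"][180:320,340:480,::-1],None,fx=4,fy=4,interpolation=3))
E
```

```text
t 2.5 pos [0.5324 0.3869 0.0583] psi 43.60 tilt 0.26 w 0.0394 F [ 0.9  0.6 -1.6] j6 -0.23
.521,-.180,.27 [-0.8057 -0.7965 -0.4262] rz 0.0000
```

View pics/r2.png

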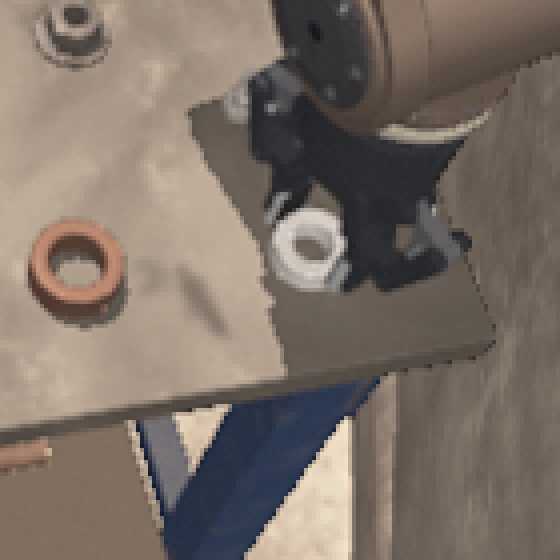

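The ring is held level at crop (310,248), between the pads at (278,210) and (340,275). I'll measure its offset in the hand.

```bash
cat > held.py <<'E'
from station import *
from h import *
s=snapshot("side"); W=cloud(s); st=get_state(); p=st["eef_pos"]
hsv=cv2.cvtColor(s["img"],cv2.COLOR_RGB2HSV)
m=(hsv[...,2]>150)&(hsv[...,1]<45)&(np.hypot(W[...,0]-p[0],W[...,1]-p[1])<.04)&(W[...,2]>p[2]-.03)&(W[...,2]<p[2]+.03)
q=W[m]; zt=np.percentile(q[:,2],90); a=q[abs(q[:,2]-zt)<.006]
A=np.c_[a[:,:2]-a[:,:2].mean(0),np.ones(len(a))]; c=np.linalg.lstsq(A,a[:,2],rcond=None)[0]
print(len(q),"ztop-tcp",zt-p[2],"mid-tcp",(a[:,:2].min(0)+a[:,:2].max(0))/2-p[:2],"ext",np.ptp(a[:,:2],axis=0),"slope",c[:2])
E
python3 held.py
```

```text
219 ztop-tcp 0.01381380873820575 mid-tcp [ 0.00120979 -0.00132107] ext [0.04140453 0.03422549] slope [ 0.01371957 -0.00471191]
```

Request:
arm_command(
  steps=[
    [0,0,-0.08,0,0,0,0.4],
    [0,0,-0.16,0,0,0,0.4],
    [0,0,-0.24,0,0,0,0.4],
    [0,0,-0.32,0,0,0,0.4],
    [-0.02,-0.02,-0.38,0,0,0,0.4],
    [-0.06,-0.06,-0.42,0,0,0,0.4],
    [-0.12,-0.12,-0.42,0,0,0,0.4],
    [-0.18,-0.18,-0.42,0,0,0,0.4],
    [-0.24,-0.24,-0.42,0,0,0,0.4],
    [-0.3,-0.3,-0.42,0,0,0,0.4],
    [-0.36,-0.36,-0.42,0,0,0,0.4],
    [-0.42,-0.42,-0.42,0,0,0,0.4],
  ],
)

```text
time: 3.75
eef_pos: [0.5235, 0.0876, 0.2643]
tcp_rot: [-0.001, 0.394, 0.919, -0.0]
wrist_force: [1.3, -0.1, -0.7]
width: 0.0392
gripper_force: 50.8
```

Request:
arm_command(
  steps=[
    [-0.06,-0.06,0,0,0,0,0.4],
    [-0.12,-0.12,0,0,0,0,0.4],
    [-0.18,-0.18,0,0,0,0,0.4],
    [-0.24,-0.24,0,0,0,0,0.4],
    [-0.3,-0.3,0,0,0,0,0.4],
    [-0.34,-0.335,0,0,0,0,0.4],
    [-0.37,-0.362,0,0,0,0,0.4],
    [-0.384,-0.376,0,0,0,0,0.4],
    [-0.384,-0.376,0,0,0,0,0.4],
  ],
)

```text
time: 4.65
eef_pos: [0.52, -0.1801, 0.2644]
tcp_rot: [-0.001, 0.395, 0.919, 0.0]
wrist_force: [1.4, 0.3, -0.8]
width: 0.039
gripper_force: 50.8
```

```bash
python3 held.py;python3 go.py .5213,-.180,.1 .5213,-.180,.03 .5213,-.180,.017 
```

```text
134 ztop-tcp 0.011146949780177162 mid-tcp [0.00920885 0.00416208] ext [0.03343331 0.04852742] slope [-0.00408249 -0.00524219]
t 4.7 pos [ 0.5201 -0.1792  0.2646] psi 43.57 tilt 0.07 w 0.0390 F [ 0.8  0.7 -0.5] j6 -1.21
.5213,-.180,.1 [-0.0033  0.0008  0.3293] rz 0.0000
.5213,-.180,.03 [-0.0034  0.0008  0.4693] rz 0.0000
.5213,-.180,.017 [-0.0035  0.0008  0.4953] rz 0.0000
```

Request:
arm_command(
  steps=[
    [0,0,0.06,0,0,0,0.4],
    [-0.0035,0,0.14,0,0,0,0.4],
    [-0.0035,0,0.22,0,0,0,0.4],
    [-0.0035,0,0.3,0,0,0,0.4],
    [-0.0035,0,0.38,0,0,0,0.4],
    [-0.0035,0,0.43,0,0,0,0.4],
    [-0.0035,0,0.45,0,0,0,0.4],
    [-0.0035,0,0.465,0,0,0,0.4],
    [-0.0035,0,0.465,0,0,0,0.4],
  ],
)

```text
time: 5.6
eef_pos: [0.5217, -0.1803, 0.0329]
tcp_rot: [0.0, 0.394, 0.919, 0.0]
wrist_force: [-0.3, 0.9, -0.6]
width: 0.0391
gripper_force: 50.8
```

```bash
python3 go.py .5213,-.180,.017; python3 - <<'E'
from station import *
from h import *
a=[]
for n in("side","top"):
    s=snapshot(n);u,v=map(int,proj(s,[[.521,-.18,.02]])[0])
    a.append(cv2.resize(s["img"][v-45:v+45,u-45:u+45,::-1],(400,400),interpolation=3))
cv2.imwrite("pics/r3.png",np.hstack(a))
E
```

```text
t 5.6 pos [ 0.5217 -0.1803  0.0329] psi 43.64 tilt 0.01 w 0.0391 F [-0.3  0.9 -0.6] j6 -1.21
.5213,-.180,.017 [ 0.001  -0.0003  0.0319] rz 0.0000
```

View pics/r3.png

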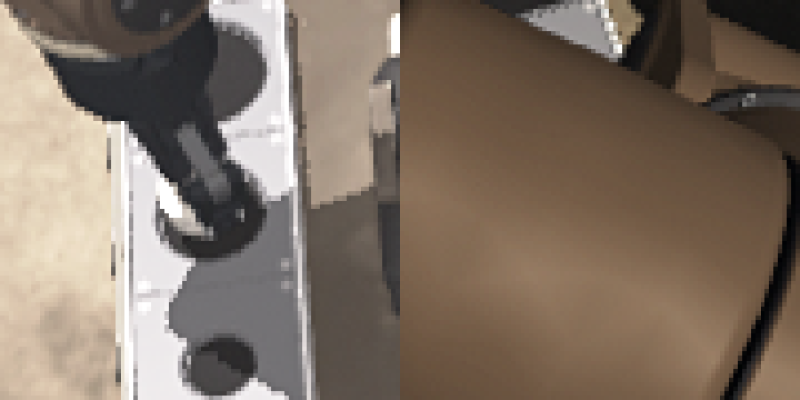

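The side view (left half) shows the ring over its nest at about (200,215), partly behind a finger. The top view is blocked by the arm. Next I lower it.

Request:
arm_command(
  steps=[
    [0,0,0.01,0,0,0,0.4],
    [0.001,0,0.02,0,0,0,0.4],
    [0.001,0,0.028,0,0,0,0.4],
    [0.001,0,0.032,0,0,0,0.4],
    [0.001,0,0.034,0,0,0,0.4],
    [0.001,0,0.034,0,0,0,0.4],
  ],
)

```text
time: 6.3
eef_pos: [0.521, -0.1803, 0.016]
tcp_rot: [-0.0, 0.394, 0.919, 0.0]
wrist_force: [-1.2, 0.8, 3.8]
width: 0.04
gripper_force: 51.5
```

Request:
arm_command(
  steps=[
    [0.001,0,0.0,0,0,0,0.0],
    [0.001,0,0.0,0,0,0,-0.2],
    [0.001,0,0.0,0,0,0,-0.4],
    [0.001,0,0.0,0,0,0,-0.4],
    [0.001,0,0,0,0,0,-0.4],
    [0,0,-0.04,0,0,0,-0.4],
    [0,0,-0.12,0,0,0,-0.4],
    [0,0,-0.22,0,0,0,-1],
    [0,0,-0.32,0,0,0,-1],
    [0,0,-0.4,0,0,0,-1],
    [0,0,-0.44,0,0,0,-1],
    [0,0,-0.44,0,0,0,-1],
  ],
)

```text
time: 7.5
eef_pos: [0.5219, -0.1807, 0.2389]
tcp_rot: [0.003, 0.394, 0.919, -0.0]
wrist_force: [-0.2, 0.3, -0.4]
width: 0.0853
gripper_force: 0.0
```

```bash
python3 go.py .6265,.1197,.25,51.4; python3 - <<'E'
from station import *
from h import *
s=snapshot("side"); W=cloud(s); hsv=cv2.cvtColor(s["img"],cv2.COLOR_RGB2HSV)
m=(hsv[...,2]>150)&(hsv[...,1]<45)&(np.hypot(W[...,0]-.5215,W[...,1]+.18)<.035)&(W[...,2]>.020)&(W[...,2]<.06)
q=W[m]; print(len(q)); 
if len(q): print(np.percentile(q[:,2],[10,50,90]),(q.min(0)+q.max(0))/2,np.ptp(q,axis=0))
u,v=map(int,proj(s,[[.521,-.18,.02]])[0])
cv2.imwrite("pics/r4.png",cv2.resize(s["img"][v-45:v+45,u-45:u+45,::-1],(400,400),interpolation=3))
E
```

```text
t 7.5 pos [ 0.5219 -0.1807  0.2389] psi 43.61 tilt 0.32 w 0.0853 F [-0.2  0.3 -0.4] j6 -1.21
.6265,.1197,.25,51.4 [ 0.2906  0.5658 -0.0226] rz -0.0433
193
[0.02197878 0.02518147 0.02736845] [ 0.52259833 -0.18271254  0.02492052] [0.04389735 0.05164453 0.00984037]
```

The ring reads seated: top at about 26 mm, centred. Next is the tee.

Request:
arm_command(
  steps=[
    [0.03,0.06,-0.02,0,0,0,-1],
    [0.07,0.14,-0.02,0,0,-0.01,-1],
    [0.11,0.22,-0.02,0,0,-0.02,-1],
    [0.15,0.3,-0.02,0,0,-0.03,-1],
    [0.19,0.38,-0.02,0,0,-0.04,-1],
    [0.23,0.46,-0.02,0,0,-0.043,-1],
    [0.265,0.52,-0.02,0,0,-0.043,-1],
    [0.29,0.56,-0.02,0,0,-0.043,-1],
    [0.29,0.566,-0.02,0,0,-0.043,-1],
    [0.29,0.566,-0.02,0,0,-0.043,-1],
  ],
)

```text
time: 8.55
eef_pos: [0.6258, 0.12, 0.2441]
tcp_rot: [-0.001, 0.33, 0.944, -0.001]
wrist_force: [-0.9, -0.3, 0.7]
width: 0.0852
gripper_force: 0.0
```

```bash
python3 go.py .6265,.1197,.06,51.4 .6265,.1197,.012,51.4
```

```text
t 8.6 pos [0.6258 0.12   0.2441] psi 51.40 tilt 0.14 w 0.0852 F [-0.9 -0.3  0.7] j6 -0.81
.6265,.1197,.06,51.4 [-0.0021  0.0011  0.3682] rz 0.0000
.6265,.1197,.012,51.4 [-0.0023  0.0013  0.4642] rz 0.0000
```

Request:
arm_command(
  steps=[
    [-0.001,0.001,0.08,0,0,0,-1],
    [-0.002,0.001,0.16,0,0,0,-1],
    [-0.002,0.001,0.24,0,0,0,-1],
    [-0.002,0.001,0.32,0,0,0,-1],
    [-0.002,0.001,0.38,0,0,0,-1],
    [-0.002,0.001,0.42,0,0,0,-1],
    [-0.002,0.001,0.45,0,0,0,-1],
    [-0.002,0.001,0.464,0,0,0,-1],
    [-0.002,0.001,0.464,0,0,0,-0.4],
    [-0.002,0.001,0.464,0,0,0,0.2],
    [-0.002,0.001,0.464,0,0,0,0.3],
    [-0.002,0.001,0.464,0,0,0,0.3],
  ],
  squeeze=70,
)

```text
time: 9.75
eef_pos: [0.6277, 0.1196, 0.0153]
tcp_rot: [0.001, 0.331, 0.944, 0.0]
wrist_force: [-1.3, -1.2, 5.7]
width: 0.04
gripper_force: 70.2
```

Request:
arm_command(
  steps=[
    [0,0,0,0,0,0,0.3],
    [0,0,0,0,0,0,0.3],
    [0,0,0,0,0,0,0.3],
  ],
)

```text
time: 10.05
eef_pos: [0.6277, 0.1197, 0.0153]
tcp_rot: [0.001, 0.331, 0.944, 0.0]
wrist_force: [-1.3, -0.9, 6.4]
width: 0.04
gripper_force: 70.3
```

Request:
arm_command(
  steps=[
    [0,0,-0.02,0,0,0,0.3],
    [0,0,-0.06,0,0,0,0.3],
    [0,0,-0.1,0,0,0,0.3],
    [0,0,-0.1,0,0,0,0.3],
  ],
)

```text
time: 10.45
eef_pos: [0.6284, 0.1198, 0.0669]
tcp_rot: [0.002, 0.331, 0.944, 0.001]
wrist_force: [0.2, -0.3, -3.8]
width: 0.0399
gripper_force: 71.3
```

```bash
python3 go.py .69,-.1237,.27,108.2; python3 - <<'E'
from station import *
from h import *
s=snapshot("side"); u,v=map(int,proj(s,[[.626,.12,.05]])[0])
cv2.imwrite("pics/t1.png",cv2.resize(s["img"][v-50:v+50,u-50:u+50,::-1],(500,500),interpolation=3))
E
```

```text
t 10.4 pos [0.6284 0.1198 0.0669] psi 51.36 tilt 0.27 w 0.0399 F [ 0.2 -0.3 -3.8] j6 -0.81
.69,-.1237,.27,108.2 [-0.4018 -0.3021 -0.406 ] rz -0.3158
```

View pics/t1.png

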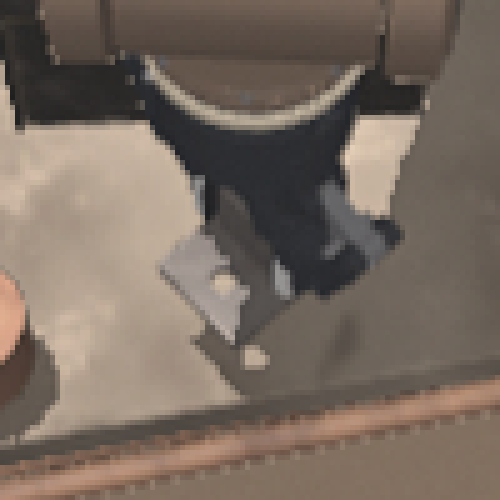

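The crop shows the tee hanging level from its web, base at about (235,285). On to the rectangular nest.

Request:
arm_command(
  steps=[
    [0,0,-0.08,0,0,0,0.3],
    [0,0,-0.16,0,0,0,0.3],
    [0,0,-0.24,0,0,0,0.3],
    [0,0,-0.32,0,0,-0.02,0.3],
    [-0.04,-0.03,-0.38,0,0,-0.05,0.3],
    [-0.09,-0.07,-0.4,0,0,-0.09,0.3],
    [-0.15,-0.11,-0.4,0,0,-0.13,0.3],
    [-0.21,-0.16,-0.4,0,0,-0.17,0.3],
    [-0.27,-0.2,-0.4,0,0,-0.21,0.3],
    [-0.32,-0.24,-0.4,0,0,-0.25,0.3],
    [-0.36,-0.27,-0.4,0,0,-0.28,0.3],
    [-0.39,-0.293,-0.4,0,0,-0.3,0.3],
  ],
)

```text
time: 11.7
eef_pos: [0.6878, -0.1184, 0.2621]
tcp_rot: [-0.001, -0.135, 0.991, 0.0]
wrist_force: [-0.4, 0.0, -4.5]
width: 0.0398
gripper_force: 72.5
```

Request:
arm_command(
  steps=[
    [0,0,0,0,0,0,0.3],
    [0,0,0,0,0,0,0.3],
  ],
)

```text
time: 11.9
eef_pos: [0.6876, -0.1166, 0.2625]
tcp_rot: [-0.001, -0.133, 0.991, 0.001]
wrist_force: [-0.5, 1.0, -3.9]
width: 0.04
gripper_force: 72.5
```

```bash
python3 go.py .69,-.1237,.05,108.2 .69,-.1237,.026,108.2
```

```text
t 11.9 pos [ 0.6876 -0.1166  0.2625] psi 105.24 tilt 0.12 w 0.0400 F [-0.5  1.  -3.9] j6 -2.10
.69,-.1237,.05,108.2 [-0.0016 -0.0155  0.4249] rz -0.0164
.69,-.1237,.026,108.2 [-0.0017 -0.0156  0.4729] rz -0.0164
```

Request:
arm_command(
  steps=[
    [-0.001,-0.008,0.04,0,0,-0.016,0.3],
    [-0.002,-0.0155,0.1,0,0,-0.016,0.3],
    [-0.002,-0.0155,0.18,0,0,-0.016,0.3],
    [-0.002,-0.0155,0.26,0,0,-0.016,0.3],
    [-0.002,-0.0155,0.34,0,0,-0.016,0.3],
    [-0.002,-0.0155,0.4,0,0,-0.016,0.3],
    [-0.002,-0.0155,0.42,0,0,-0.016,0.3],
    [-0.002,-0.0155,0.42,0,0,-0.016,0.3],
  ],
)

```text
time: 12.7
eef_pos: [0.6904, -0.1228, 0.0526]
tcp_rot: [-0.001, -0.158, 0.987, 0.001]
wrist_force: [-0.3, -0.9, -3.5]
width: 0.04
gripper_force: 72.4
```

```bash
python3 go.py .69,-.1237,.026,108.2; python3 - <<'E'
from station import *
from h import *
s=snapshot("side"); u,v=map(int,proj(s,[[.69,-.124,.04]])[0]); print(u,v)
cv2.imwrite("pics/t2.png",cv2.resize(s["img"][v-50:v+50,u-50:u+50,::-1],(500,500),interpolation=3))
E
```

```text
t 12.7 pos [ 0.6904 -0.1228  0.0526] psi 108.24 tilt 0.14 w 0.0400 F [-0.3 -0.9 -3.5] j6 -2.16
.69,-.1237,.026,108.2 [ 0.0012 -0.0014  0.0533] rz 0.0002
168 281
```

View pics/t2.png

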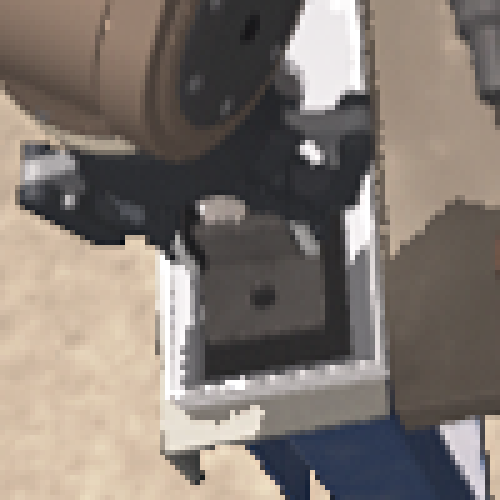

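The tee (265,290) sits square over the rectangular recess (x 190–345). Next I lower it.

Request:
arm_command(
  steps=[
    [0.001,-0.001,0.016,0,0,0,0.3],
    [0.001,-0.001,0.032,0,0,0,0.3],
    [0.001,-0.001,0.042,0,0,0,0.3],
    [0.001,-0.001,0.048,0,0,0,0.3],
    [0.001,-0.001,0.052,0,0,0,0.3],
    [0.001,-0.001,0.055,0,0,0,0.3],
    [0.001,-0.001,0.055,0,0,0,0.3],
  ],
)

```text
time: 13.45
eef_pos: [0.6906, -0.1244, 0.0262]
tcp_rot: [0.0, -0.158, 0.987, 0.0]
wrist_force: [-0.2, -0.8, -3.5]
width: 0.0399
gripper_force: 72.5
```

Request:
arm_command(
  steps=[
    [0,0,0.002,0,0,0,0.3],
    [0,0,0.004,0,0,0,0.3],
    [0,0,0.004,0,0,0,0.3],
  ],
)

```text
time: 13.75
eef_pos: [0.6908, -0.1245, 0.0254]
tcp_rot: [0.0, -0.158, 0.987, -0.0]
wrist_force: [-2.9, -0.1, 4.6]
width: 0.04
gripper_force: 73.4
```

Contact. Release and rise, then take the bush. The fingers close in line with the tray here, across its sides.

Request:
arm_command(
  steps=[
    [0,0,0,0,0,0,0.0],
    [0,0,0,0,0,0,-0.2],
    [0,0,0,0,0,0,-0.4],
    [0,0,0,0,0,0,-0.5],
    [0,0,0,0,0,0,-0.5],
    [0,0,-0.04,0,0,0,-0.5],
    [0,0,-0.1,0,0,0,-0.5],
    [0,0,-0.18,0,0,0,-1],
    [0,0,-0.26,0,0,0,-1],
    [0,0,-0.32,0,0,0,-1],
    [0,0,-0.36,0,0,0,-1],
    [0,0,-0.36,0,0,0,-1],
  ],
)

```text
time: 14.95
eef_pos: [0.6916, -0.1246, 0.2077]
tcp_rot: [0.002, -0.158, 0.987, -0.001]
wrist_force: [0.4, 0.5, 0.4]
width: 0.0853
gripper_force: 0.0
```

```bash
python3 go.py .671,.0022,.20,63 .671,.0022,.015; python3 - <<'E'
from station import *
from h import *
s=snapshot("side"); W=cloud(s); q=W[(np.hypot(W[...,0]-.69,W[...,1]+.124)<.035)&(W[...,2]>.035)&(W[...,2]<.08)&(s["depth"]>0)]
print(len(q),np.percentile(q[:,2],[10,50,90]),(q.min(0)+q.max(0))/2,np.ptp(q,axis=0)) if len(q) else 0
u,v=map(int,proj(s,[[.62,-.14,.04]])[0])
cv2.imwrite("pics/t3.png",cv2.resize(s["img"][v-80:v+80,u-80:u+80,::-1],(560,560),interpolation=3))
E
```

```text
t 14.9 pos [ 0.6916 -0.1246  0.2077] psi 108.23 tilt 0.31 w 0.0853 F [0.4 0.5 0.4] j6 -2.16
.671,.0022,.20,63 [-0.0402  0.2539  0.0147] rz 0.2513
.671,.0022,.015 [-0.0385  0.255   0.3847] rz 0.0000
114 [0.03784105 0.04834989 0.05160524] [ 0.69078337 -0.1210815   0.04529241] [0.01710385 0.04144071 0.02058373]
```

View pics/t3.png

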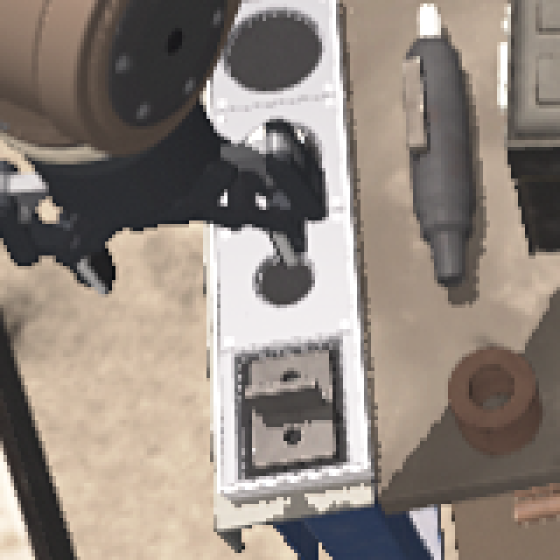

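The tee sits in its nest at crop (290,410), seated at 50 mm. Now the bush.

Request:
arm_command(
  steps=[
    [-0.008,0.05,0,0,0,0.045,-1],
    [-0.016,0.1,0,0,0,0.09,-1],
    [-0.024,0.15,0,0,0,0.13,-1],
    [-0.032,0.2,0,0,0,0.17,-1],
    [-0.039,0.24,0,0,0,0.21,-1],
    [-0.039,0.255,0,0,0,0.25,-1],
    [-0.039,0.255,0.04,0,0,0.25,-1],
    [-0.039,0.255,0.1,0,0,0.25,-1],
    [-0.039,0.255,0.16,0,0,0.25,-1],
    [-0.039,0.255,0.2,0,0,0.25,-1],
    [-0.039,0.255,0.21,0,0,0.25,-1],
    [-0.039,0.255,0.21,0,0,0.25,-1],
  ],
)

```text
time: 16.2
eef_pos: [0.6687, 0.0028, 0.0979]
tcp_rot: [-0.001, 0.232, 0.973, -0.0]
wrist_force: [0.4, 0.2, 0.4]
width: 0.0856
gripper_force: 0.0
```

```bash
python3 go.py .671,.0022,.016,63
```

```text
t 16.2 pos [0.6687 0.0028 0.0979] psi 63.22 tilt 0.14 w 0.0856 F [0.4 0.2 0.4] j6 -1.20
.671,.0022,.016,63 [-0.005   0.0011  0.1638] rz 0.0012
```

Request:
arm_command(
  steps=[
    [-0.004,0.001,0.03,0,0,0,-1],
    [-0.004,0.001,0.08,0,0,0,-1],
    [-0.004,0.001,0.12,0,0,0,-1],
    [-0.004,0.001,0.15,0,0,0,-1],
    [-0.004,0.001,0.164,0,0,0,-1],
    [-0.004,0.001,0.164,0,0,0,-0.4],
    [-0.004,0.001,0.164,0,0,0,-0.1],
    [-0.004,0.001,0.164,0,0,0,0.1],
    [-0.004,0.001,0.164,0,0,0,0.1],
    [-0.004,0.001,0.164,0,0,0,0.1],
    [-0.004,0.001,0.164,0,0,0,0.1],
  ],
)

```text
time: 17.3
eef_pos: [0.6721, 0.0023, 0.0187]
tcp_rot: [0.001, 0.232, 0.973, 0.0]
wrist_force: [0.1, 0.7, 5.9]
width: 0.0512
gripper_force: 73.1
```

Request:
arm_command(
  steps=[
    [0,0,-0.02,0,0,0,0.1],
    [0,0,-0.06,0,0,0,0.1],
    [0,0,-0.12,0,0,0,0.1],
    [0,0,-0.2,0,0,0,0.1],
    [0,0,-0.28,0,0,0,0.1],
    [0,0,-0.36,0,0,0,0.1],
    [0,0,-0.42,0,0,0,0.1],
    [0,0,-0.47,0,0,0,0.1],
    [0,0,-0.5,0,0,0,0.1],
    [0,0,-0.5,0,0,0,0.1],
  ],
)

```text
time: 18.3
eef_pos: [0.6716, 0.0023, 0.2702]
tcp_rot: [0.002, 0.232, 0.973, 0.0]
wrist_force: [0.1, -0.6, -2.9]
width: 0.0511
gripper_force: 73.3
```

```bash
python3 go.py .437,-.207,.27,63
```

```text
t 18.3 pos [0.6716 0.0023 0.2702] psi 63.22 tilt 0.23 w 0.0511 F [ 0.1 -0.6 -2.9] j6 -1.20
.437,-.207,.27,63 [ 0.2303 -0.585  -0.0014] rz 0.0012
```

Held: 2.9 N is 0.28 kg, so it is the tall bush. Carry it to the large nest.

Request:
arm_command(
  steps=[
    [0.02,-0.05,0,0,0,0,0.1],
    [0.05,-0.127,0,0,0,0,0.1],
    [0.08,-0.203,0,0,0,0,0.1],
    [0.11,-0.28,0,0,0,0,0.1],
    [0.14,-0.356,0,0,0,0,0.1],
    [0.17,-0.432,0,0,0,0,0.1],
    [0.2,-0.508,0,0,0,0,0.1],
    [0.22,-0.559,0,0,0,0,0.1],
    [0.23,-0.585,0,0,0,0,0.1],
    [0.23,-0.585,0,0,0,0,0.1],
    [0.23,-0.585,0,0,0,0,0.1],
  ],
)

```text
time: 19.4
eef_pos: [0.4372, -0.2067, 0.2671]
tcp_rot: [-0.0, 0.232, 0.973, 0.0]
wrist_force: [0.7, 0.1, -2.8]
width: 0.0512
gripper_force: 73.6
```

```bash
python3 go.py .437,-.207,.06,63
```

```text
t 19.4 pos [ 0.4372 -0.2067  0.2671] psi 63.20 tilt 0.02 w 0.0512 F [ 0.7  0.1 -2.8] j6 -1.68
.437,-.207,.06,63 [-0.     -0.0008  0.4141] rz 0.0011
```

Request:
arm_command(
  steps=[
    [0,0,0.04,0,0,0,0.1],
    [0,0,0.1,0,0,0,0.1],
    [0,0,0.18,0,0,0,0.1],
    [0,0,0.26,0,0,0,0.1],
    [0,0,0.34,0,0,0,0.1],
    [0,0,0.39,0,0,0,0.1],
    [0,0,0.42,0,0,0,0.1],
    [0,0,0.44,0,0,0,0.1],
    [0,0,0.455,0,0,0,0.1],
    [0,0,0.465,0,0,0,0.1],
    [0,0,0.472,0,0,0,0.1],
    [0,0,0.472,0,0,0,0.1],
  ],
)

```text
time: 20.6
eef_pos: [0.437, -0.207, 0.0314]
tcp_rot: [0.0, 0.232, 0.973, -0.0]
wrist_force: [-0.5, -0.1, -1.8]
width: 0.0511
gripper_force: 73.6
```

Request:
arm_command(
  steps=[
    [0,0,0.003,0,0,0,0.1],
    [0,0,0.006,0,0,0,0.1],
    [0,0,0.006,0,0,0,0.1],
  ],
)

```text
time: 20.9
eef_pos: [0.437, -0.2072, 0.0287]
tcp_rot: [0.0, 0.232, 0.973, -0.0]
wrist_force: [-0.6, 0.3, 2.2]
width: 0.0513
gripper_force: 73.9
```

Request:
arm_command(
  steps=[
    [0,0,0,0,0,0,-0.3],
    [0,0,0,0,0,0,-0.5],
    [0,0,0,0,0,0,-0.6],
    [0,0,0,0,0,0,-0.6],
    [0,0,0,0,0,0,-0.6],
    [0,0,-0.04,0,0,0,-0.6],
    [0,0,-0.1,0,0,0,-0.6],
    [0,0,-0.18,0,0,0,-0.6],
    [0,0,-0.27,0,0,0,-0.6],
    [0,0,-0.36,0,0,0,-0.6],
    [0,0,-0.44,0,0,0,-0.6],
    [0,0,-0.48,0,0,0,-0.6],
  ],
)

```text
time: 22.1
eef_pos: [0.4372, -0.2072, 0.2718]
tcp_rot: [0.002, 0.232, 0.973, -0.001]
wrist_force: [-0.3, 0.3, -1.0]
width: 0.0684
gripper_force: 0.0
```

```bash
python3 go.py .4125,.358,.27,43 .4125,.358,.10,43; python3 - <<'E'
from station import *
from h import *
s=snapshot("side"); W=cloud(s)
for n,c,z0 in(("bush",(.437,-.207),.05),("ring",(.521,-.18),.021)):
    q=W[(np.hypot(W[...,0]-c[0],W[...,1]-c[1])<.034)&(W[...,2]>z0)&(W[...,2]<.075)&(s["depth"]>0)]
    print(n,len(q),np.percentile(q[:,2],[10,50,90]),(q.min(0)+q.max(0))/2,np.ptp(q,axis=0)) if len(q) else print(n,0)
# bolt and its surroundings
w=(abs(W[...,0]-.4125)<.09)&(abs(W[...,1]-.358)<.09)&(W[...,2]>.008)&(W[...,2]<.1)
nl,lab,st,ce=cv2.connectedComponentsWithStats(w.astype(np.uint8))
for k in range(1,nl):
    if st[k,4]>8: q=W[lab==k]; print(st[k,4],q.min(0).round(3),q.max(0).round(3))
cv2.imwrite("pics/b1.png",np.hstack([cv2.resize(s["img"][150:260,340:450,::-1],(400,400),interpolation=3),cv2.resize(s["img"][160:320,110:270,::-1],(400,400),interpolation=3)]))
E
```

```text
t 22.1 pos [ 0.4372 -0.2072  0.2718] psi 63.23 tilt 0.26 w 0.0684 F [-0.3  0.3 -1. ] j6 -1.68
.4125,.358,.27,43 [5.534e-01 9.870e-01 6.000e-04] rz 0.1124
.4125,.358,.10,43 [0.5549 0.9871 0.3406] rz 0.1124
bush 302 [0.0527887  0.0568981  0.05937999] [ 0.43816226 -0.20428267  0.05682634] [0.05374789 0.05324939 0.01357088]
ring 190 [0.0230409  0.02510394 0.02720957] [ 0.5224606  -0.17743939  0.02659007] [0.04317174 0.04218922 0.01078394]
37 [0.324 0.397 0.013] [0.354 0.417 0.02 ]
15 [0.368 0.268 0.01 ] [0.386 0.274 0.024]
64 [0.408 0.35  0.008] [0.425 0.369 0.04 ]
22 [0.379 0.437 0.008] [0.407 0.447 0.011]
```

View pics/b1.png

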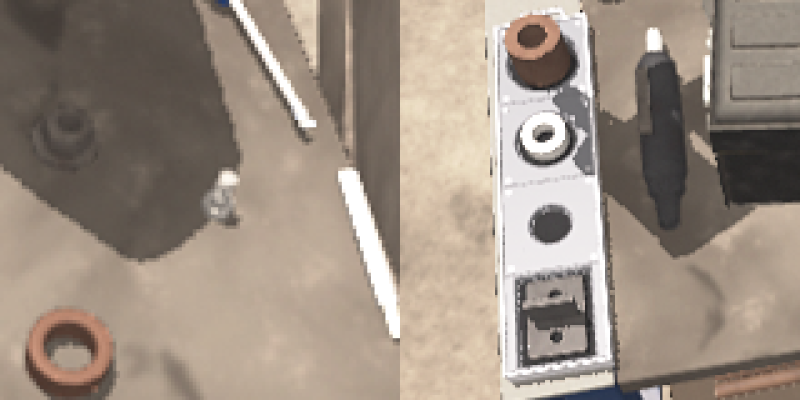

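Left half: the bolt (222,195) stands clear of its neighbours. Right half: the bush (540,45), ring (545,135) and tee (557,320) are all nested, and the small nest (550,222) is empty. Going for the bolt.

Request:
arm_command(
  steps=[
    [0.01,0.06,0,0,0,0,0],
    [0.024,0.15,0,0,0,0,0],
    [0.038,0.24,0,0,0,0,0],
    [0.052,0.33,0,0,0,0,0],
    [0.066,0.42,0,0,0,0,0],
    [0.084,0.5,0,0,0,0,0],
    [0.14,0.57,0,0,0,0,0],
    [0.2,0.63,0,0,0,0,0],
    [0.26,0.69,0,0,0,0,0],
    [0.32,0.75,0,0,0,0,0],
    [0.38,0.81,0,0,0,0,0],
    [0.44,0.87,0,0,0,0,0],
  ],
)

```text
time: 23.35
eef_pos: [0.4354, 0.282, 0.2679]
tcp_rot: [-0.0, 0.232, 0.973, -0.0]
wrist_force: [1.2, 0.3, -0.3]
width: 0.0427
gripper_force: 0.0
```

```bash
python3 go.py .4125,.358,.27,63 .4125,.358,.05,63
```

```text
t 23.4 pos [0.4354 0.282  0.2679] psi 63.22 tilt 0.02 w 0.0427 F [ 1.2  0.3 -0.3] j6 -0.66
.4125,.358,.27,63 [ 0.1094  0.1151 -0.0042] rz 0.0012
.4125,.358,.05,63 [0.1093 0.1153 0.4358] rz 0.0012
```

Request:
arm_command(
  steps=[
    [0.05,0.053,0,0,0,0,0],
    [0.095,0.1,0.05,0,0,0,0],
    [0.109,0.115,0.12,0,0,0,0],
    [0.109,0.115,0.2,0,0,0,0],
    [0.109,0.115,0.28,0,0,0,0],
    [0.109,0.115,0.36,0,0,0,0],
    [0.109,0.115,0.41,0,0,0,0],
    [0.109,0.115,0.42,0,0,0,0],
    [0.109,0.115,0.42,0,0,0,0],
  ],
)

```text
time: 24.25
eef_pos: [0.4134, 0.3562, 0.0578]
tcp_rot: [-0.001, 0.232, 0.973, -0.001]
wrist_force: [0.1, 0.5, 1.0]
width: 0.0426
gripper_force: 0.0
```

```bash
python3 go.py .4125,.358,.018,63; python3 - <<'E'
from station import *
from h import *
s=snapshot("side"); u,v=map(int,proj(s,[[.4125,.358,.04]])[0])
cv2.imwrite("pics/b2.png",cv2.resize(s["img"][v-40:v+40,u-40:u+40,::-1],(480,480),interpolation=3))
E
```

```text
t 24.2 pos [0.4134 0.3562 0.0578] psi 63.22 tilt 0.09 w 0.0426 F [0.1 0.5 1. ] j6 -0.51
.4125,.358,.018,63 [0.0033 0.0025 0.0797] rz 0.0012
```

View pics/b2.png

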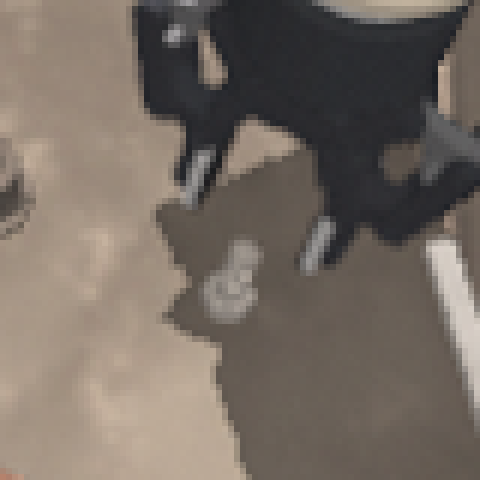

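The bolt (245,250) lines up with the midpoint of the tips at (190,200) and (312,268), once height is allowed for. Next I lower and grip.

Request:
arm_command(
  steps=[
    [0.003,0.002,0.02,0,0,0,0],
    [0.003,0.002,0.045,0,0,0,0],
    [0.003,0.002,0.065,0,0,0,0],
    [0.003,0.002,0.08,0,0,0,0],
    [0.003,0.002,0.08,0,0,0,0],
    [0.003,0.002,0.08,0,0,0,0.3],
    [0.003,0.002,0.08,0,0,0,0.5],
    [0.003,0.002,0.08,0,0,0,0.7],
    [0.003,0.002,0.08,0,0,0,0.95],
    [0.003,0.002,0.08,0,0,0,0.95],
    [0.003,0.002,0.08,0,0,0,0.95],
    [0.003,0.002,0.08,0,0,0,0.95],
  ],
  squeeze=40,
)

```text
time: 25.5
eef_pos: [0.413, 0.358, 0.0187]
tcp_rot: [0.0, 0.232, 0.973, 0.0]
wrist_force: [-0.0, -0.7, 5.0]
width: 0.0133
gripper_force: 39.8
```

Request:
arm_command(
  steps=[
    [0,0,-0.02,0,0,0,0.95],
    [0,0,-0.06,0,0,0,0.95],
    [0,0,-0.12,0,0,0,0.95],
    [0,0,-0.2,0,0,0,0.95],
    [0,0,-0.28,0,0,0,0.95],
    [0,0,-0.36,0,0,0,0.95],
    [0,0,-0.43,0,0,0,0.95],
    [0,0,-0.48,0,0,0,0.95],
    [0,0,-0.5,0,0,0,0.95],
    [0,0,-0.5,0,0,0,0.95],
  ],
)

```text
time: 26.5
eef_pos: [0.4127, 0.3579, 0.2692]
tcp_rot: [0.001, 0.232, 0.973, 0.001]
wrist_force: [0.2, 0.1, -0.8]
width: 0.0134
gripper_force: 38.8
```

```bash
python3 go.py .6065,-.1515,.27,63; python3 - <<'E'
from station import *
from h import *
s=snapshot("side"); p=get_state()["eef_pos"]; u,v=map(int,proj(s,[p])[0])
cv2.imwrite("pics/b3.png",cv2.resize(s["img"][max(v-50,0):v+50,u-50:u+50,::-1],(500,500),interpolation=3))
E
```

```text
t 26.5 pos [0.4127 0.3579 0.2692] psi 63.23 tilt 0.10 w 0.0134 F [ 0.2  0.1 -0.8] j6 -0.51
.6065,-.1515,.27,63 [-0.805  -0.7351 -0.002 ] rz 0.0013
```

View pics/b3.png

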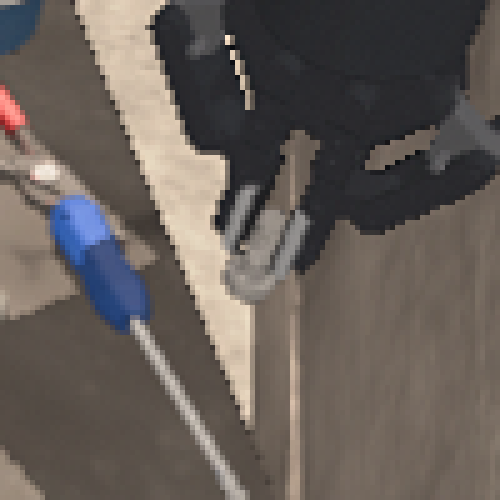

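The bolt is held upright between the pads at crop (255,265). On to the small nest.

Request:
arm_command(
  steps=[
    [-0.03,-0.027,0,0,0,0,0.95],
    [-0.09,-0.082,0,0,0,0,0.95],
    [-0.155,-0.142,0,0,0,0,0.95],
    [-0.22,-0.201,0,0,0,0,0.95],
    [-0.285,-0.26,0,0,0,0,0.95],
    [-0.35,-0.32,0,0,0,0,0.95],
    [-0.415,-0.379,0,0,0,0,0.95],
    [-0.48,-0.438,0,0,0,0,0.95],
    [-0.545,-0.498,0,0,0,0,0.95],
    [-0.61,-0.557,0,0,0,0,0.95],
    [-0.675,-0.616,0,0,0,0,0.95],
    [-0.73,-0.667,0,0,0,0,0.95],
  ],
)

```text
time: 27.75
eef_pos: [0.5883, -0.1064, 0.266]
tcp_rot: [-0.002, 0.232, 0.973, 0.0]
wrist_force: [0.5, 0.5, -0.6]
width: 0.0132
gripper_force: 38.8
```

Request:
arm_command(
  steps=[
    [-0.04,-0.035,0,0,0,0,0.95],
    [-0.07,-0.064,0,0,0,0,0.95],
    [-0.075,-0.068,0,0,0,0,0.95],
    [-0.075,-0.068,0,0,0,0,0.95],
  ],
)

```text
time: 28.15
eef_pos: [0.6062, -0.1514, 0.2672]
tcp_rot: [-0.001, 0.232, 0.973, 0.0]
wrist_force: [-0.2, -0.3, 0.5]
width: 0.0136
gripper_force: 38.8
```

```bash
python3 go.py .6065,-.1515,.05,63  .6065,-.1515,.029,63
```

```text
t 28.1 pos [ 0.6062 -0.1514  0.2672] psi 63.19 tilt 0.11 w 0.0136 F [-0.2 -0.3  0.5] j6 -1.45
.6065,-.1515,.05,63 [-0.0014 -0.      0.4344] rz 0.0011
.6065,-.1515,.029,63 [-0.0015 -0.      0.4764] rz 0.0011
```

Request:
arm_command(
  steps=[
    [0,0,0.04,0,0,0,0.95],
    [-0.0015,0,0.1,0,0,0,0.95],
    [-0.0015,0,0.18,0,0,0,0.95],
    [-0.0015,0,0.26,0,0,0,0.95],
    [-0.0015,0,0.34,0,0,0,0.95],
    [-0.0015,0,0.4,0,0,0,0.95],
    [-0.0015,0,0.43,0,0,0,0.95],
    [-0.0015,0,0.45,0,0,0,0.95],
    [-0.0015,0,0.463,0,0,0,0.95],
    [-0.0015,0,0.471,0,0,0,0.95],
    [-0.0015,0,0.474,0,0,0,0.95],
    [-0.0015,0,0.474,0,0,0,0.95],
  ],
)

```text
time: 29.35
eef_pos: [0.6075, -0.1519, 0.0319]
tcp_rot: [0.001, 0.232, 0.973, -0.0]
wrist_force: [-0.3, -0.7, -0.7]
width: 0.0133
gripper_force: 38.8
```

Request:
arm_command(
  steps=[
    [0,0,0.002,0,0,0,0.95],
    [0,0,0.004,0,0,0,0.95],
    [0,0,0.004,0,0,0,0.95],
  ],
)

```text
time: 29.65
eef_pos: [0.6072, -0.1519, 0.0294]
tcp_rot: [0.0, 0.232, 0.973, 0.0]
wrist_force: [0.0, -0.4, -1.1]
width: 0.0134
gripper_force: 38.8
```

Request:
arm_command(
  steps=[
    [0,0,0.0015,0,0,0,0.95],
    [0,0,0.003,0,0,0,0.95],
    [0,0,0.003,0,0,0,0.95],
  ],
)

```text
time: 29.95
eef_pos: [0.6075, -0.152, 0.0286]
tcp_rot: [0.001, 0.232, 0.973, -0.0]
wrist_force: [-2.3, 0.0, 7.6]
width: 0.0129
gripper_force: 40.1
```

Contact. Open slowly to 35 mm, then rise and move back clear of the tray.

Request:
arm_command(
  steps=[
    [0,0,0,0,0,0,0.6],
    [0,0,0,0,0,0,0.4],
    [0,0,0,0,0,0,0.2],
    [0,0,0,0,0,0,0.2],
    [0,0,0,0,0,0,0.2],
    [0,0,-0.04,0,0,0,0.2],
    [0,0,-0.1,0,0,0,0.2],
    [0,0,-0.18,0,0,0,0.2],
    [0,0,-0.27,0,0,0,0.2],
    [0,0,-0.36,0,0,0,0.2],
    [0,0,-0.44,0,0,0,0.2],
    [0,0,-0.48,0,0,0,0.2],
  ],
)

```text
time: 31.15
eef_pos: [0.6077, -0.152, 0.2718]
tcp_rot: [0.002, 0.232, 0.973, -0.0]
wrist_force: [0.1, 0.4, -1.5]
width: 0.0338
gripper_force: 0.0
```

Request:
arm_command(
  steps=[
    [0.02,0.06,0,0,0,0,0.2],
    [0.04,0.14,0,0,0,0,0.2],
    [0.06,0.22,0,0,0,0,0.2],
    [0.08,0.3,0,0,0,0,0.2],
    [0.1,0.38,0,0,0,0,0.2],
    [0.12,0.46,0,0,0,0,0.2],
    [0.13,0.5,0,0,0,0,0.2],
    [0.13,0.5,0,0,0,0,0.2],
    [0.13,0.5,0,0,0,0,0.2],
  ],
)

```text
time: 32.05
eef_pos: [0.6616, 0.1006, 0.2675]
tcp_rot: [-0.0, 0.231, 0.973, -0.0]
wrist_force: [-0.5, -0.1, 0.1]
width: 0.0342
gripper_force: 0.0
```

```bash
python3 go.py; python3 - <<'E'
from station import *
from h import *
s=snapshot("side"); W=cloud(s)
for n,c,z0,z1 in(("bush",(.437,-.207),.05,.075),("ring",(.521,-.18),.021,.04),("bolt",(.607,-.152),.035,.07),("tee",(.69,-.124),.035,.07),("short",(.538,.268),.018,.04),("nut",(.376,.2555),.016,.04)):
    q=W[(np.hypot(W[...,0]-c[0],W[...,1]-c[1])<.034)&(W[...,2]>z0)&(W[...,2]<z1)&(s["depth"]>0)]
    print(n,len(q),np.percentile(q[:,2],95),((q.min(0)+q.max(0))/2)[:2]) if len(q) else print(n,0)
cv2.imwrite("pics/f.png",cv2.resize(s["img"][150:320,130:300,::-1],(580,580),interpolation=3))
E
```

```text
t 32.0 pos [0.6616 0.1006 0.2675] psi 63.27 tilt 0.03 w 0.0342 F [-0.5 -0.1  0.1] j6 -1.05
bush 298 0.05995970314742231 [ 0.43788557 -0.20442146]
ring 187 0.02845553995279177 [ 0.5213107  -0.17756298]
bolt 32 0.04966731874354761 [ 0.60591071 -0.1501912 ]
tee 112 0.052684277720685894 [ 0.69048188 -0.12120543]
short 269 0.027158165095517207 [0.53820651 0.27007609]
nut 106 0.023598994007485514 [0.37532676 0.25712243]
```

View pics/f.png

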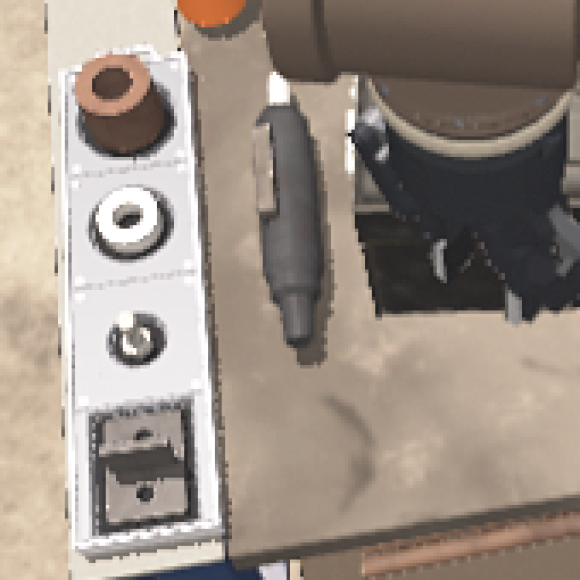

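All four parts stand in their nests: bush (120,105), ring (128,220), bolt (133,335), tee (145,465). Heights are right, the short bush and flanged nut have not moved, and the robot touches nothing. Handing in.

```bash
python3 -c "from station import *; print(sign_off())"
```

```text
the job is handed in; nothing more can be done
None
```

The pivot set is made up and handed in: bush, ring, bolt and tee bracket are each seated upright in their nests, and the short bush and flanged nut were left standing in place; sign-off returned no verdict.

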